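Cross the polarisers on the stereo microscope's light base

ROBOT

A 6-joint arm with a two-finger parallel gripper is mounted at the origin on the work surface. World frame = base frame: x ahead of the robot, y to its left, z up, the work surface at z = 0. Lengths are in m, angles in degrees, forces in N, time in s.
With the tool pointing down it reaches from about 0.25 to 0.725 m from the base axis. Payload 9.7 kg.
Tool frame: the origin (TCP) lies at the centre of the arm's flange, where the gripper is bolted on; the fingertips stand 173 mm ahead of it and the grasp point (between the pads) lies 155 mm ahead of it; z points along the fingers, y is the line along which they close (so a half turn about z gives the same grasp; the last joint's range is limited). The gripper opens to 85 mm and grips with 20 to 120 N. Pads are 22 mm wide; open, the fingers measure 114 mm over their backs; the gripper's body (76 mm by 85 mm) begins 54 mm behind the grasp point. The pads swing forward as they close: fully open they stand 13 mm farther back than shut.
Start: joints at [67.838, 4.979, 10.078, 95.1, 0, 90], TCP at [0.207, 0.509, 0.405] pointing down, gripper open.
Joint ranges: [-179.16, 179.16], [-48.56, 103.87], [-65.8, 70.77], [-126.05, 130.52], [-82.76, 87.17], [-180, 180]. Speed limits (degrees/s): [127.2, 127.2, 147.25, 180, 180, 180].

INTERFACE

Orientations are given as [roll, pitch, yaw] about the fixed x, y, z axes, in that order (R = Rz(yaw) Ry(pitch) Rx(roll)).
In Python, from workcell import monitor, camera, get_calibration, bot gives the robot as it stands.
- The arm moves only by the tool carry_out, never from a script. Its argument "targets" is text: rows parted by semicolons, each of 7 numbers parted by spaces: the shift along the tool's x, y, z in units of 0.04 m (1.0 is 0.04 m), then the turn, a rotation vector about the tool's x, y, z in units of 0.1 rad (1.0 is 0.1 rad), then the opening, from -1 (shut) to 1 (fully open), so that 0 is half open. A call has exactly 8 rows; each row shifts and turns the commanded pose from where the row before left it, along the tool's axes as they then stand; what a row does not reach is not made up. A row lasts 1/12 s, in which the tool goes at most 41.7 mm and 7.16 degrees, less where a joint would pass 70% of its speed; a pose out of reach is approached as far as the arm can. A call with a number of a shift or a turn outside -1 to 1 is refused whole. A call with a gripper value outside its range is refused whole. The fingers move at their own pace and stop on an object; "newtons" is the grip in N (left out, the last holds). Time passes only in rows, so rows that do not move let the fingers close, or fill a call up. It gives the time, the measured TCP pose, the force, the opening and the grip force at its end, in the units of the state.
- monitor.get_obs(): the state, without advancing time (a new reading comes with each control period).
- camera(name): name is "scene" or "top" or "wrist"; returns the picture (400x640x3 uint8, red, green, blue); there is no depth.
- get_calibration(name): a dict with "fx", "fy", "cx", "cy" (pixels), "view" (4x4, takes a point from world to camera coordinates). Camera axes: x right, y down, z forward; pixel columns grow to the right and rows downward; lengths in m; the calibration is good to about 2 mm. The wrist camera is an equidistant fisheye: a pixel r from the principal point sees the ray r / f radians off the axis. A picture is of the moment at which its call begins: read the wrist's pose just before it. get_calibration takes no time and is no camera call; for the wrist camera it gives the pose at the moment of the call.
- bot.job_done(): hands the job in; it is judged then, once.
The state is a dict: "time": time; "q": joint angles; "qd": joint speeds; "joint_efforts": joint torques, N m; "ee_pos": TCP position; "tcp_rot": TCP orientation; "wrist_force": force on the tool from outside, world axes, zero at the start; "torque": the same for the moment, N m; "opening": finger opening in m; "grasp_force": force on a finger pad.
Only numpy, scipy, OpenCV 4.12 (cv2) and the standard library are available. Lean on these libraries where they do the work, as an engineer would, in place of code of your own. Each camera call takes 0.05 s, during which the arm holds its last target. There are 200 camera calls.

TASK

Get the stereo microscope's white light base ready for viewing between crossed polarisers: press the green lamp button on its top fully down and let it come up again, then with a fingertip push the blue-knobbed lever of the polariser ring round its arc until the black pointer at the lever's end rests on the red mark of the scale. Push the knob gently from one side, do not take it between the fingers, and do not lift the ring out of its socket. Leave the dish, the analyser cap and everything else on the bench where they stand, and finish clear of everything.

Things in the scene. Friction and masses are not known exactly. Their poses are not given: they have to be found in the camera images.
- light_base: Light base of a stereo microscope: flat white box, 280 mm deep (x), 260 mm wide (y), 55 mm high, fixed to the bench; place and yaw vary. Origin on the bench, exactly under the vertical turning axis of the polariser. x points from its front (facing the robot, 125 mm before the axis) to its back, z up. The black polariser ring on top is 100 mm across and 14 mm high, with a dark window.
- polariser (a joint): Turn of the polariser ring and lever, rad, 0 to 2.4 between stops, counter-clockwise from above. The lever points from the axis at 1.920 rad plus this value from light_base's x axis. Starts between 0.05 and 0.75; the red mark is at 1.850, so push counter-clockwise, across the front. Smooth friction (0.10 N m, 1.4 N at the knob) keeps it where it is left; no spring.
- polariser_seat (a joint): Height in m by which the polariser has been lifted out of its socket: 0 when seated. It rests there by its own weight only (0.4 kg) and comes up if it is pulled up.
- lever_knob (a point): Centre of the blue upright knob on the lever: vertical cylinder, 13 mm diameter, 26 mm high, 74 mm from the turning axis, spanning 66 to 92 mm above the bench (centre 79 mm). Under it is the lever arm, 9 mm wide, its top 66 mm above the bench. The ring's top is 70 mm above the bench; nothing else on the front half of the base is higher than the arm.
- pointer_tip (a point): Tip of the thin black pointer at the end of the lever, 93 mm from the turning axis, 63 mm above the bench, at the inner ends of the scale's ticks.
- red_mark (a point): Inner end of the wide red mark (crossed position) on the scale, 93 mm from the turning axis, 57 mm above the bench; the pointer tip must stand over it. The scale is a white arc around the front of the ring, 90 to 114 mm from the axis, with thin black ticks every 5 degrees; red and green (parallel, joint value 0.279) marks are 6 mm wide.
- lamp_button_top (a point): Middle of the top face of the green round lamp button, 29 mm across, at the front corner of the base on the right as the robot sees it (98 mm before and 102 mm right of the axis), standing 9 mm proud, 64 mm above the bench. It goes down 5 mm against a spring: about 1.5 N to start, 5 N fully down; it comes up by itself.
- lamp_button (a joint): Travel of the lamp button in m, 0 up, 0.005 fully down (counts as pressed beyond 0.0035).
- dish: Covered round sample dish, 61 mm across, 15 mm high, standing loose on top of the light base at its back left. Origin at the centre of its underside. To be left alone.
- analyser: Analyser cap: a black knurled ring with a dark window, 48 mm across, 21 mm high, standing loose on top of the light base at its back right. Origin at the centre of its underside. To be left alone.
- tube: Self-standing 50 ml tube with a blue screw cap, 34 mm across, 114 mm high, standing loose on the bench to the left of the base. Origin at the centre of its underside. To be left alone.
- marker_pen: White marker pen with a blue cap, 130 mm long, 13 mm thick, lying loose on the bench to the right of the base. Origin on its underside near the middle. To be left alone.
- reagent_bottle: Clear reagent bottle with a blue cap, 70 mm across, 135 mm high, loose on the bench at the right. Origin at the centre of its underside. To be left alone.
- tube_rack: Orange tube rack, 200 by 75 mm, with three blue-capped tubes standing to 120 mm, loose on the bench at the left towards the back. Origin at the centre of its underside. To be left alone.
- tip_box: Pipette tip box with a blue lid, 123 mm (its own y) by 86 mm by 65 mm high, loose on the bench at the left. Origin at the centre of its underside. To be left alone.

How it is judged:
By the outcome, as a careful person would: the job done as asked, in the order asked, and still so for the second after the job is handed in, with the robot touching nothing.
It also fails if it takes over 48 s, if anything falls off the work surface, if the arm or the gripper's body presses on something with over 40 N, if the wrist force passes 120 N, or if a joint passes its speed limit or range.

## Working session

There is one attempt and no reset: what is moved stays moved. The work goes in short steps, Python scripts to look and compute and a tool call to move; the robot and the scene stay as the last step left them, time stands still between calls to the robot, and variables do not carry over. Pictures are saved under pics/ and viewed, at most 10 in all, crops included, and the job is handed in when it is done.

Besides the shell and the picture viewer there is one more tool, called after ">>>" as name(argument=value, ...) on one line, values as JSON. carry_out: Moves the arm, as the interface text tells. Shifts and turns lie within -1 to 1; 1 stands for 0.04 m of shift or 0.1 rad of turn. Its arguments: {"type":"object","properties":{"targets":{"type":"string"},"newtons":{"type":"number"}},"required":["targets"]}

```bash
mkdir -p pics
python3 - <<'E'
from workcell import monitor,camera,get_calibration
import cv2,numpy as np
o=monitor.get_obs();print(o)
for n in("scene","top"):
    im=camera(n);cv2.imwrite(f"pics/{n}0.png",im[...,::-1]);np.save(f"pics/{n}0.npy",im)
    print(n,get_calibration(n))
E
```

```text
{'time': 0.0, 'q': array([6.78391460e+01, 5.01104841e+00, 1.00339196e+01, 9.50988176e+01,
       1.04485054e-03, 8.99984619e+01]), 'qd': array([-0.05822078,  0.00066314,  0.05233474,  0.07591626,  0.00350064,
        0.01444885]), 'joint_efforts': array([ 6.87361080e-04, -5.20387387e+01,  4.64802039e+01,  1.64934515e-02,
        4.48575236e-05,  1.28112586e-05]), 'ee_pos': array([0.20746359, 0.50937393, 0.40397862]), 'tcp_rot': array([-1.79924054e+02, -1.04688835e-03,  1.57840683e+02]), 'wrist_force': array([ 0.86446291, -0.19345902, -0.91304758]), 'torque': array([ 0.02818802,  0.0494819 , -0.00741636]), 'grasp_force': 0.0, 'opening': 0.08566280875542981}
scene {'fx': 490.03628866067055, 'fy': 490.03628866067055, 'cx': 314.02551768048824, 'cy': 200.0539715506916, 'view': array([[-0.28488038,  0.95842328, -0.01637027,  0.13974951],
       [ 0.52164813,  0.14068109, -0.84148206, -0.22690774],
       [-0.80419301, -0.24826125, -0.54003699,  1.85401307],
       [ 0.        ,  0.        ,  0.        ,  1.        ]])}
top {'fx': 421.5209499075864, 'fy': 421.5209499075864, 'cx': 317.06295060706213, 'cy': 198.73532416073442, 'view': array([[ 0.00191329, -0.99995591, -0.00919312,  0.00807503],
       [-0.99811872, -0.00134625, -0.06129609,  0.60537234],
       [ 0.06128101,  0.0092931 , -0.99807729,  1.06138907],
       [ 0.        ,  0.        ,  0.        ,  1.        ]])}
```

View pics/top0.png

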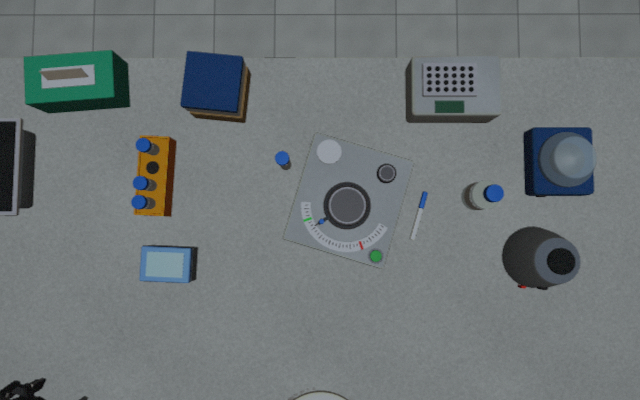

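View pics/scene0.png

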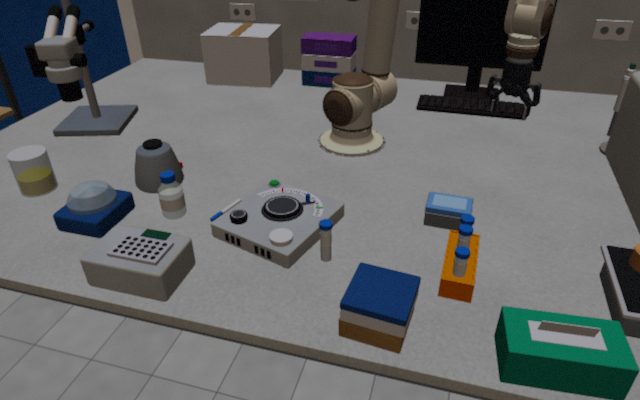

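The top view shows the ring at about (347,205), the knob near (320,221), the red mark near (361,245) and the lamp button near (376,256). Next I'll turn these into world positions.

```bash
cat > h.py <<'E'
import numpy as np,cv2
from workcell import monitor,camera,get_calibration
def ray(cal,u,v,z,fish=False):
    V=cal["view"];x=(u-cal["cx"])/cal["fx"];y=(v-cal["cy"])/cal["fy"]
    if fish:
        r=np.hypot(x,y);s=np.sin(r)/r if r>1e-9 else 1.;d=np.array([x*s,y*s,np.cos(r)])
    else: d=np.array([x,y,1.])
    R=V[:3,:3];c=-R.T@V[:3,3];d=R.T@d
    return c+d*(z-c[2])/d[2]
def blobs(im,kind):
    h,s,v=cv2.split(cv2.cvtColor(im,cv2.COLOR_RGB2HSV))
    m={"g":(h>45)&(h<80)&(s>110),"r":((h<8)|(h>172))&(s>110)&(v>60),"b":(h>98)&(h<125)&(s>120)}[kind].astype(np.uint8)
    n,_,st,c=cv2.connectedComponentsWithStats(m)
    return [(st[i,4],*c[i]) for i in range(1,n) if st[i,4]>3]
E
python3 - <<'E'
from h import *
im=np.load("pics/top0.npy");c=get_calibration("top")
for k,z in(("g",.064),("r",.057),("b",.085)):
    for a,u,v in blobs(im,k):
        if 280<u<410 and 130<v<275: print(k,a,round(u,1),round(v,1),ray(c,u,v,z).round(4))
# ring ellipse
g=cv2.cvtColor(im,cv2.COLOR_RGB2GRAY);m=np.zeros_like(g);m[175:237,318:378]=(g[175:237,318:378]<60)
cn=max(cv2.findContours(m,cv2.RETR_EXTERNAL,cv2.CHAIN_APPROX_NONE)[0],key=cv2.contourArea)
e=cv2.minEnclosingCircle(cn);print(e,ray(c,*e[0],.068))
cv2.imwrite("pics/crop.png",cv2.resize(im[180:275,285:400,::-1],None,fx=6,fy=6,interpolation=cv2.INTER_CUBIC))
E
```

```text
g 15 307.3 218.9 [0.5532 0.0325 0.064 ]
g 99 375.3 255.7 [ 0.464  -0.1331  0.064 ]
r 15 360.6 245.1 [ 0.4893 -0.0983  0.057 ]
b 156 281.7 157.8 [0.7005 0.0942 0.085 ]
b 23 321.2 221.0 [ 0.5478 -0.0016  0.085 ]
((344.5625, 205.75), 25.017671585083008) [ 0.58526277 -0.05855334  0.068     ]
```

View pics/crop.png

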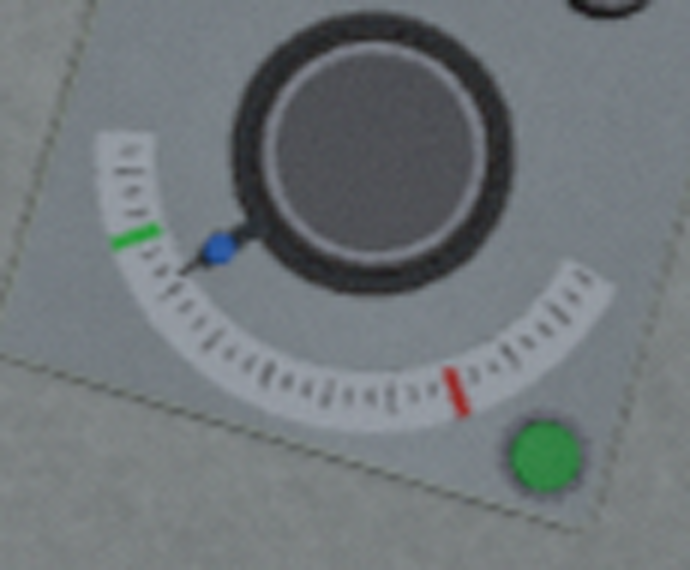

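```bash
cat >> h.py <<'E'
def fit(L,W):
    L,W=np.array(L),np.array(W);a,b=L-L.mean(0),W-W.mean(0)
    y=np.arctan2((a[:,0]*b[:,1]-a[:,1]*b[:,0]).sum(),(a*b).sum());c,s=np.cos(y),np.sin(y);R=np.array([[c,-s],[s,c]])
    t=W.mean(0)-R@L.mean(0);return y,t,(L@R.T+t-W)
P=lambda r,a:(r*np.cos(a),r*np.sin(a))
LOC=[(-.098,-.102),P(.102,3.77),P(.102,1.92+.279)]
E
python3 - <<'E'
from h import *
c=get_calibration("top")
W=[ray(c,u,v,z)[:2] for u,v,z in((375.3,255.7,.064),(360.6,245.1,.057),(307.3,218.9,.057),(347.2,205.3,.07))]
y,t,r=fit(LOC+[(0,0)],W);print(y,np.degrees(y),t,r.round(4))
k=ray(c,321.2,221,.085)[:2];d=k-t;print(k,np.hypot(*d),np.arctan2(d[1],d[0])%6.2832-y-1.92,np.degrees(np.arctan2(d[1],d[0])))
print("red lever world deg",np.degrees(y+3.77))
E
```

```text
-0.29415667997373784 -16.8539362780756 [ 0.5864735  -0.06434131] [[-0.0009 -0.0003]
 [ 0.0009  0.0005]
 [-0.0002 -0.0006]
 [ 0.0002  0.0005]]
[ 0.54784106 -0.00157208] 0.07370510351935776 0.4966682714216164 121.61095615755912
red lever world deg 199.15115248624477
```

>>> carry_out(targets="0 0 0 0 0 1 -1;0 0 0 0 0 1 -1;0 0 0 0 0 1 -1;0 0 0 0 0 1 -1;0 0 0 0 0 1 -1;0 0 0 0 0 1 -1;0 0 0 0 0 1 -1;0 0 0 0 0 1 -1", newtons=30)

```text
time: 0.77
ee_pos: [0.2075, 0.5094, 0.4042]
tcp_rot: [-180.0, 0.0, 111.7]
wrist_force: [-0.3, -0.5, 0.3]
opening: -0.0003
grasp_force: 0.0
```

>>> carry_out(targets="0 0 0 0 0 1 -1;0 0 0 0 0 1 -1;0 0 0 0 0 1 -1;0 0 0 0 0 0.84 -1;-0.9 0.3 0 0 0 0 -1;-0.9 0.3 0 0 0 0 -1;-0.9 0.3 0 0 0 0 -1;-0.9 0.3 0 0 0 0 -1")

```text
time: 1.43
ee_pos: [0.2555, 0.3639, 0.404]
tcp_rot: [-180.0, 0.0, 90.0]
wrist_force: [-0.1, 0.0, 0.5]
opening: -0.0001
grasp_force: 0.0
```

>>> carry_out(targets="-0.9 0.4 0 0 0 0 -1;-0.9 0.4 0 0 0 0 -1;-0.9 0.4 0 0 0 0 -1;-0.9 0.4 0 0 0 0 -1;-0.9 0.4 0 0 0 0 -1;-0.9 0.4 0 0 0 0 -1;-0.9 0.4 0 0 0 0 -1;-0.9 0.4 0 0 0 0 -1")

```text
time: 2.1
ee_pos: [0.3836, 0.0754, 0.4047]
tcp_rot: [180.0, -0.0, 90.0]
wrist_force: [1.0, 0.4, 0.2]
opening: 0.0
grasp_force: 0.0
```

>>> carry_out(targets="-0.9 0.4 0 0 0 0 -1;-0.9 0.4 0 0 0 0 -1;-0.9 0.4 0 0 0 0 -1;-0.9 0.4 0 0 0 0 -1;-0.9 0.4 0.3 0 0 0 -1;-0.8 0 0.7 0 0 0 -1;0 0 0.8 0 0 0 -1;0 0 0 0 0 0 -1")

```text
time: 2.77
ee_pos: [0.4623, -0.1353, 0.3268]
tcp_rot: [-179.5, -0.2, 89.8]
wrist_force: [-0.3, 0.6, -0.7]
opening: -0.0001
grasp_force: 0.0
```

Run:
```python
from h import *
o=monitor.get_obs();print(o["ee_pos"],o["wrist_force"])
c=get_calibration("wrist");im=camera("wrist");cv2.imwrite("pics/w1.png",im[...,::-1]);np.save("pics/w1.npy",im)
for k,z in(("g",.064),("r",.057),("b",.085)):
    for a,u,v in blobs(im,k): print(k,a,round(u,1),round(v,1),ray(c,u,v,z,True).round(4))
```

```text
[ 0.46230706 -0.135291    0.3268355 ] [-0.34372842  0.55219574 -0.72436071]
g 62 433.0 5.0 [0.5517 0.0261 0.064 ]
g 948 321.4 200.4 [ 0.4635 -0.133   0.064 ]
g 289 596.4 334.6 [ 0.874  -0.3416  0.064 ]
r 161 354.7 155.0 [ 0.4895 -0.0981  0.057 ]
b 366 437.5 30.7 [ 0.5461 -0.0024  0.085 ]
b 226 444.0 294.7 [ 0.5688 -0.2113  0.085 ]
```

View pics/w1.png

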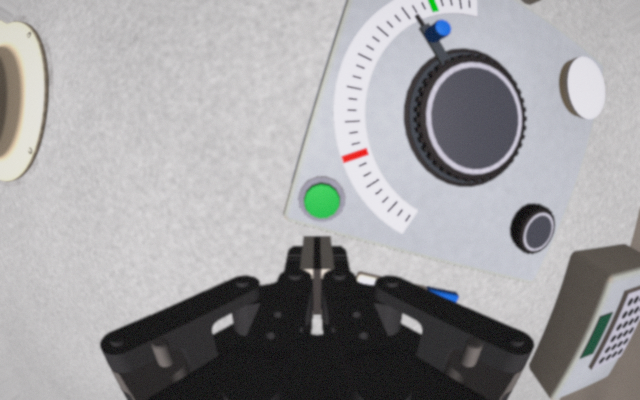

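>>> carry_out(targets="0.05 0.03 0.5 0 0 0 -1;0 0 0.7 0 0 0 -1;0 0 0.6 0 0 0 -1;0 0 0.3 0 0 0 -1;0 0 0 0 0 0 -1;0 0 0.1 0 0 0 -1;0 0 0.1 0 0 0 -1;0 0 0 0 0 0 -1")

```text
time: 3.48
ee_pos: [0.465, -0.1319, 0.2422]
tcp_rot: [179.9, 0.0, 90.0]
wrist_force: [0.2, -0.7, -0.8]
opening: 0.0001
grasp_force: 0.0
```

>>> carry_out(targets="0 0 0.05 0 0 0 -1;0 0 0.05 0 0 0 -1;0 0 0.05 0 0 0 -1;0 0 0.05 0 0 0 -1;0 0 0.03 0 0 0 -1;0 0 0 0 0 0 -1;0 0 0 0 0 0 -1;0 0 0 0 0 0 -1")

```text
time: 4.15
ee_pos: [0.4649, -0.1321, 0.2325]
tcp_rot: [179.9, 0.0, 90.0]
wrist_force: [0.9, 0.3, 5.4]
opening: 0.0001
grasp_force: 2.4
```

>>> carry_out(targets="0 0 0.03 0 0 0 -1;0 0 0.02 0 0 0 -1;0 0 0 0 0 0 -1;0 0 0 0 0 0 -1;0 0 0 0 0 0 -1;0 0 0 0 0 0 -1;0 0 0 0 0 0 -1;0 0 0 0 0 0 -1")

```text
time: 4.82
ee_pos: [0.4648, -0.132, 0.2321]
tcp_rot: [179.9, 0.0, 90.0]
wrist_force: [-4.6, 2.4, 20.5]
opening: -0.0001
grasp_force: 10.1
```

>>> carry_out(targets="0 0 -0.3 0 0 0 -1;0 0 -0.7 0 0 0 -1;0 0 -0.75 0 0 0 -1;0.7 0.5 0 0 0 0 -1;0.8 0.6 0 0 0 0 -1;0.8 0.6 0 0 0 0 -1;0.8 0.6 0 0 0 0 -1;0.55 0.4 0 0 0 0 -1")

```text
time: 5.48
ee_pos: [0.5739, 0.0165, 0.2994]
tcp_rot: [-180.0, -0.0, 90.1]
wrist_force: [0.5, 0.2, 0.1]
opening: -0.0002
grasp_force: 0.0
```

>>> carry_out(targets="0 0 0 0 0 1 -1;0 0 0 0 0 1 -1;0 0 0 0 0 1 -1;0 0 0 0 0 1 -1;0 0 0 0 0 1 -1;0 0 0 0 0 1 -1;0 0 0 0 0 1 -1;0 0 0 0 0 1 -1")

```text
time: 6.15
ee_pos: [0.5725, 0.014, 0.2995]
tcp_rot: [-179.9, 0.1, 43.9]
wrist_force: [-0.8, -0.3, 0.6]
opening: 0.0002
grasp_force: 0.0
```

>>> carry_out(targets="0 0 0 0 0 1 -1;0 0 0 0 0 1 -1;0 0 0 0 0 0.2 -1;0 0 0 0 0 0 -1;0 0 0 0 0 0 -1;0 0 0 0 0 0 -1;0 0 0 0 0 0 -1;0 0 0 0 0 0 -1")

```text
time: 6.82
ee_pos: [0.5726, 0.014, 0.3]
tcp_rot: [-180.0, 0.0, 31.6]
wrist_force: [-0.1, 0.3, 0.3]
opening: -0.0002
grasp_force: 0.0
```

Run:
```python
from h import *
o=monitor.get_obs();print(o["ee_pos"],o["tcp_rot"])
c=get_calibration("wrist");im=camera("wrist");cv2.imwrite("pics/w2.png",im[...,::-1])
for k,z in(("g",.064),("r",.057),("b",.085)):
    for a,u,v in blobs(im,k): print(k,a,round(u,1),round(v,1),ray(c,u,v,z,True).round(4))
```

```text
[0.57264673 0.01400228 0.30003905] [-1.79999121e+02  4.03880834e-03  3.16145731e+01]
g 180 280.0 219.4 [0.5552 0.0336 0.064 ]
b 131 312.8 1.6 [0.6894 0.0883 0.085 ]
b 821 5.5 149.4 [0.4772 0.2908 0.085 ]
b 1582 626.7 334.4 [ 0.6458 -0.45    0.085 ]
b 214 527.5 290.9 [ 0.6114 -0.1737  0.085 ]
```

View pics/w2.png

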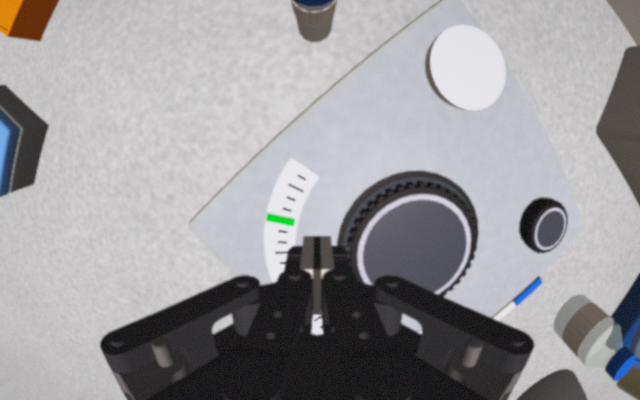

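>>> carry_out(targets="0 0 0.3 0 0 0 -1;0 0 0.5 0 0 0 -1;0 0 0.3 0 0 0 -1;0 0 0.18 0 0 0 -1;0 0 0 0 0 0 -1;0 0 0 0 0 0 -1;-0.1 0 0 0 0 0 -1;-0.1 0 0 0 0 0 -1")

```text
time: 7.53
ee_pos: [0.5659, 0.0097, 0.2497]
tcp_rot: [180.0, -0.1, 31.6]
wrist_force: [0.2, -0.4, 0.4]
opening: 0.0001
grasp_force: 0.0
```

>>> carry_out(targets="-0.05 0 0 0 0 0 -1;-0.03 0 0 0 0 0 -1;-0.03 0 0 0 0 0 -1;0 0 0 0 0 0 -1;0 0 0 0 0 0 -1;0 0 0 0 0 0 -1;0 0 0 0 0 0 -1;0 0 0 0 0 0 -1")

```text
time: 8.2
ee_pos: [0.5621, 0.0075, 0.2488]
tcp_rot: [-180.0, 0.0, 31.6]
wrist_force: [-0.0, 0.3, -0.3]
opening: -0.0
grasp_force: 0.0
```

>>> carry_out(targets="-0.093 -0.02 0 0 0 -0.5 -1;-0.093 -0.02 0 0 0 -0.5 -1;-0.093 -0.02 0 0 0 -0.5 -1;-0.093 -0.02 0 0 0 -0.5 -1;-0.093 -0.02 0 0 0 -0.5 -1;-0.093 -0.02 0 0 0 -0.5 -1;-0.093 -0.02 0 0 0 -0.5 -1;-0.093 -0.02 0 0 0 -0.5 -1")

```text
time: 8.87
ee_pos: [0.5359, -0.0073, 0.2489]
tcp_rot: [180.0, -0.0, 54.6]
wrist_force: [1.2, 0.8, -0.3]
opening: -0.0001
grasp_force: 0.7
```

```bash
cat >> h.py <<'E'
def st(d=0.0):
    o=monitor.get_obs();t=np.array([.5865,-.0643]);th=np.radians(o["tcp_rot"][2]+90);r=o["ee_pos"][:2]-t
    er=np.array([np.cos(th),np.sin(th)]);et=np.array([-er[1],er[0]])
    print("th",np.degrees(th),"rad",r@er,"tan",r@et,"z",o["ee_pos"][2],"F",o["wrist_force"].round(1),"Ft",o["wrist_force"][:2]@et)
E
python3 - <<'E'
from h import *
st();im=camera("top");cv2.imwrite("pics/t2.png",cv2.resize(im[170:275,275:405,::-1],None,fx=5,fy=5,interpolation=cv2.INTER_CUBIC))
E
```

```text
th 144.62722646617905 rad 0.07426724602645474 tan -0.017127927794924693 z 0.24892674744917898 F [ 1.2  0.8 -0.3] Ft -1.385906595627606
```

View pics/t2.png

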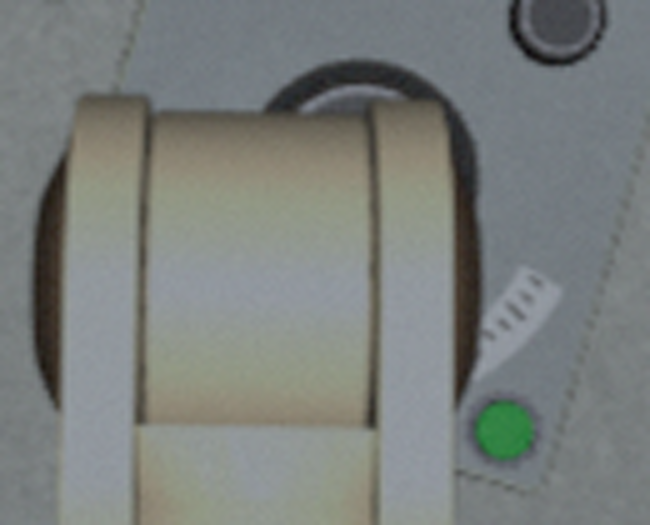

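The arm blocks the top view. The 1.4 N tangential force shows the finger is in contact with the knob. I'll push on, stop short of the mark, then back off and look.

>>> carry_out(targets="-0.093 -0.02 0 0 0 -0.5 -1;-0.093 -0.02 0 0 0 -0.5 -1;-0.093 -0.02 0 0 0 -0.5 -1;-0.093 -0.02 0 0 0 -0.5 -1;-0.093 -0.02 0 0 0 -0.5 -1;-0.093 -0.02 0 0 0 -0.5 -1;-0.093 -0.02 0 0 0 -0.5 -1;-0.093 -0.02 0 0 0 -0.5 -1")

```text
time: 9.58
ee_pos: [0.5175, -0.0312, 0.249]
tcp_rot: [180.0, -0.0, 77.5]
wrist_force: [0.9, 1.7, 0.7]
opening: -0.0003
grasp_force: 0.7
```

>>> carry_out(targets="-0.093 -0.02 0 0 0 -0.5 -1;-0.093 -0.02 0 0 0 -0.5 -1;-0.093 -0.02 0 0 0 -0.5 -1;-0.093 -0.02 0 0 0 -0.5 -1;-0.093 -0.02 0 0 0 -0.5 -1;-0.093 -0.02 0 0 0 -0.5 -1;-0.093 -0.02 0 0 0 -0.5 -1;0 0 0 0 0 0 -1")

```text
time: 10.25
ee_pos: [0.51, -0.057, 0.2489]
tcp_rot: [180.0, -0.0, 97.5]
wrist_force: [0.1, -0.1, -0.1]
opening: -0.0006
grasp_force: 0.0
```

```bash
python3 -c "
from h import *
st()"
```

```text
th 187.49597714294714 rad 0.07487888703849441 tan -0.017184030271336314 z 0.2489220574282223 F [ 0.1 -0.1 -0.1] Ft 0.0785955266395897
```

>>> carry_out(targets="0.2 0 0 0 0 0 -1;0.3 0 0 0 0 0 -1;0 0 -0.5 0 0 0 -1;0 0 -0.8 0 0 0 -1;0.4 0 -0.6 0 0 0 -1;0.8 0 0 0 0 0 -1;0.9 0 0 0 0 0 -1;0 0 0 0 0 0 -1")

```text
time: 10.92
ee_pos: [0.4956, 0.0513, 0.3254]
tcp_rot: [180.0, -0.1, 97.6]
wrist_force: [0.8, -0.3, -0.5]
opening: -0.0002
grasp_force: 0.0
```

Run:
```python
from h import *
st()
for n in("wrist","top","scene"):
    c=get_calibration(n);im=camera(n);np.save(f"pics/{n}3.npy",im);cv2.imwrite(f"pics/{n}3.png",im[...,::-1])
    for k,z in(("g",.064),("r",.057),("b",.085)):
        for a,u,v in blobs(im,k):
            p=ray(c,u,v,z,n=="wrist")
            if np.hypot(p[0]-.5865,p[1]+.0643)<.16: print(n,k,a,round(u,1),round(v,1),p.round(4))
```

```text
th 187.5739462155796 rad 0.07491031977387443 tan -0.12662644089964417 z 0.32543669502550865 F [ 0.8 -0.3 -0.5] Ft 0.43896769057683066
wrist g 131 381.0 230.5 [0.5504 0.0354 0.064 ]
wrist b 43 318.0 332.5 [ 0.5112 -0.0578  0.085 ]
top g 100 375.2 255.7 [ 0.4641 -0.133   0.064 ]
top r 14 360.5 245.0 [ 0.4895 -0.098   0.057 ]
top b 23 351.7 235.4 [ 0.5136 -0.0744  0.085 ]
scene g 36 273.9 182.1 [ 0.4702 -0.1309  0.064 ]
scene g 6 318.5 207.0 [0.5653 0.0362 0.064 ]
scene r 4 282.0 189.5 [ 0.4932 -0.0971  0.057 ]
scene b 28 286.8 188.0 [ 0.5245 -0.0698  0.085 ]
```

>>> carry_out(targets="-0.9 0 0 0 0 0 -1;-0.8 0 0 0 0 0 -1;-0.4 0 0 0 0 0 -1;0 0 0.6 0 0 0 -1;0 0 0.8 0 0 0 -1;0 0 0.3 0 0 0 -1;0 0 0.2 0 0 0 -1;-0.1 0 0 0 0 0 -1")

```text
time: 11.73
ee_pos: [0.5074, -0.0408, 0.2475]
tcp_rot: [-179.8, -0.0, 97.4]
wrist_force: [0.9, -0.0, 0.1]
opening: 0.0002
grasp_force: 0.0
```

>>> carry_out(targets="-0.15 0 0 0 0 0 -1;-0.15 0 0 0 0 0 -1;-0.05 0 0 0 0 0 -1;-0.05 0 0 0 0 0 -1;-0.093 -0.02 0 0 0 -0.5 -1;-0.093 -0.02 0 0 0 -0.5 -1;-0.093 -0.02 0 0 0 -0.5 -1;0 0 0 0 0 0 -1")

```text
time: 12.4
ee_pos: [0.5098, -0.0686, 0.2495]
tcp_rot: [179.9, 0.0, 106.2]
wrist_force: [-0.3, 1.0, 0.8]
opening: -0.0004
grasp_force: 0.0
```

>>> carry_out(targets="-0.05 -0.01 0 0 0 -0.25 -1;-0.025 0 0 0 0 -0.12 -1;-0.015 0 0 0 0 -0.08 -1;0 0 0 0 0 0 -1;0 0 0 0 0 0 -1;0 0 0 0 0 0 -1;0 0 0 0 0 0 -1;0 0 0 0 0 0 -1")

```text
time: 13.07
ee_pos: [0.5102, -0.0717, 0.2488]
tcp_rot: [180.0, 0.0, 108.6]
wrist_force: [-0.6, 0.8, 0.3]
opening: -0.0002
grasp_force: 0.3
```

```bash
python3 -c "
from h import *
st()"
```

```text
th 198.60766755056335 rad 0.07461871068800535 tan -0.01734342584969373 z 0.24883269611647432 F [-0.6  0.8  0.3] Ft -0.9090969118033968
```

>>> carry_out(targets="0.2 0 0 0 0 0 -1;0.3 0 0 0 0 0 -1;0 0 -0.6 0 0 0 -1;0 0 -0.8 0 0 0 -1;0 0 -0.6 0 0 0 -1;-0.7 -0.5 0 0 0 0 -1;-0.7 -0.5 0 0 0 0 -1;-0.6 -0.5 0 0 0 0 -1")

```text
time: 13.73
ee_pos: [0.4721, -0.1477, 0.3294]
tcp_rot: [180.0, 0.0, 108.7]
wrist_force: [0.5, 0.3, 0.0]
opening: -0.0001
grasp_force: 0.0
```

>>> carry_out(targets="0 0 0 0 0 0 -1;0 0 0 0 0 0 -1;0 0 0 0 0 0 -1;0 0 0 0 0 0 -1;0 0 0 0 0 0 -1;0 0 0 0 0 0 -1;0 0 0 0 0 0 -1;0 0 0 0 0 0 -1")

```text
time: 14.4
ee_pos: [0.4727, -0.1473, 0.3288]
tcp_rot: [-180.0, -0.0, 108.7]
wrist_force: [0.9, 0.3, 0.1]
opening: -0.0001
grasp_force: 0.0
```

Run:
```python
from h import *
st()
for n in("wrist","top"):
    c=get_calibration(n);im=camera(n);np.save(f"pics/{n}4.npy",im)
    for k,z in(("g",.064),("r",.057),("b",.085)):
        for a,u,v in blobs(im,k):
            p=ray(c,u,v,z,n=="wrist");d=p[:2]-[.5865,-.0643]
            if np.hypot(*d)<.16:
                print(n,k,a,round(u,1),round(v,1),p.round(4),np.degrees(np.arctan2(d[1],d[0]))%360)
                if n=="wrist" and k=="r":
                    u,v=int(u),int(v);cv2.imwrite("pics/w4c.png",cv2.resize(im[max(v-50,0):v+50,u-50:u+70,::-1],None,fx=6,fy=6,interpolation=cv2.INTER_CUBIC))
```

```text
th 198.6634090677271 rad 0.13438712173991538 tan 0.04224133241930621 z 0.32879492964162216 F [0.9 0.3 0.1] Ft 0.022727043919662637
wrist g 104 475.1 33.3 [0.5496 0.0295 0.064 ] 111.46626812990654
wrist g 958 311.4 181.6 [ 0.4634 -0.1333  0.064 ] 209.26116324220206
wrist r 174 357.2 149.1 [ 0.4896 -0.0984  0.057 ] 199.35890261489317
wrist b 333 402.1 152.8 [ 0.5164 -0.0881  0.085 ] 198.7281096819958
wrist b 50 402.7 319.0 [ 0.5766 -0.2195  0.085 ] 266.34051880600555
top g 17 307.4 218.9 [0.553  0.0322 0.064 ] 109.15494343191631
top g 96 375.0 255.7 [ 0.4641 -0.1325  0.064 ] 209.12289093596283
top r 15 360.4 244.7 [ 0.4901 -0.0978  0.057 ] 199.16143963298398
top b 23 357.1 234.2 [ 0.5165 -0.0874  0.085 ] 198.2331320532831
```

View pics/w4c.png

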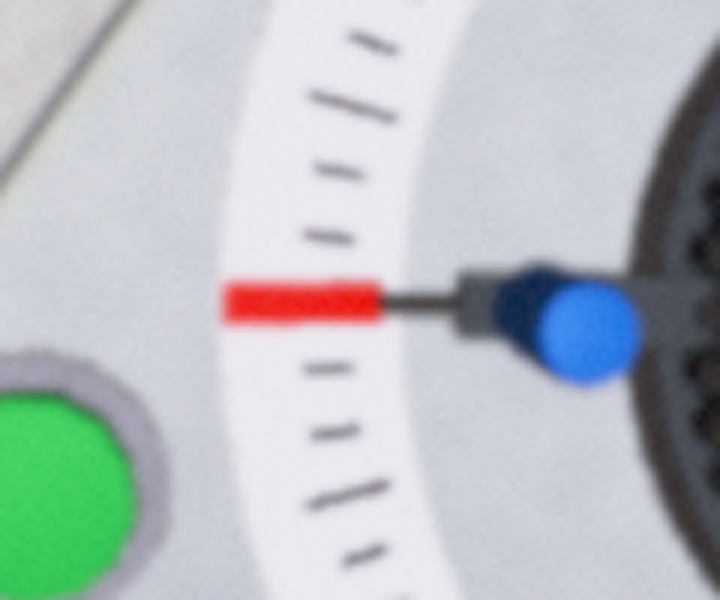

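Run:
```python
from h import *
c=get_calibration("wrist")
def a(x,y,z):
    p=ray(c,307+(x+.5)/6-.5,99+(y+.5)/6-.5,z,True)[:2]-[.5865,-.0643];return np.hypot(*p),np.degrees(np.arctan2(p[1],p[0]))%360
for q in((390,304,.063),(450,302,.063),(380,303,.057),(300,303,.057),(230,303,.057)):print(a(*q))
```

```text
(np.float64(0.09244086922887702), np.float64(199.12218094613596))
(np.float64(0.08454595717809817), np.float64(198.88504310983274))
(np.float64(0.09271677220558963), np.float64(199.47459681462536))
(np.float64(0.10336629006898694), np.float64(199.47874134969146))
(np.float64(0.11258888443009225), np.float64(199.46153124265288))
```

The close view shows the black pointer in the middle of the red mark, at about row 303 of the crop. Allowing for parallax, it is about 0.4° short, or 0.7 mm on a 6 mm mark. The button is up. I'll rise clear and hand in.

>>> carry_out(targets="0 0 -0.6 0 0 0 -1;0 0 -0.8 0 0 0 -1;0 0 -0.6 0 0 0 -1;0 0 0 0 0 0 -1;0 0 0 0 0 0 -1;0 0 0 0 0 0 -1;0 0 0 0 0 0 -1;0 0 0 0 0 0 -1")

```text
time: 15.17
ee_pos: [0.4724, -0.1477, 0.4077]
tcp_rot: [-179.9, -0.1, 108.6]
wrist_force: [-0.9, 0.4, -0.6]
opening: -0.0001
grasp_force: 0.0
```

```bash
python3 -c "
from workcell import bot
print(bot.job_done())"
```

```text
the job is handed in; nothing more can be done
None
```

The lamp button was pressed fully down and let come up, the polariser pointer rests on the red mark (about 0.7 mm short of its centre by camera), and the job was handed in at about 15 s with the arm clear of everything.

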